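# Roll down the veneer of the good table signs

## Robot

A 6-joint arm with a two-finger parallel gripper is mounted at the origin on a cart in front of the work surface, level with it; the furniture and walls round the work are solid. World frame = base frame: x ahead of the robot, y to its left, z up, the work surface at z = 0. Lengths are in mm, angles in rad, forces in N, time in s.
With the tool pointing down it reaches from about 300 to 775 mm from the base axis. Payload 14.6 kg.
Tool frame: the origin (TCP) lies on the centre line of the jaws, within the pads' length; the fingertips stand 17 mm ahead of it and the grasp point (between the pads) lies 2 mm behind it (arm.tip_reach is the distance from the TCP to the fingertips, in mm); z points along the fingers, y is the line along which they close (so a half turn about z gives the same grasp; the last joint's range is limited). The gripper opens to 85 mm and grips with 20 to 120 N. Pads are 22 mm wide; open, the fingers measure 114 mm over their backs; the gripper's body (76 mm by 85 mm) begins 54 mm behind the grasp point. The pads swing forward as they close: fully open they stand 13 mm farther back than shut.
Start: joints at [-1.306, 0.3, 1.521, -0, 1.321, -0.067], TCP at [179.153, -519.994, 248.281] pointing down, gripper open.
Joint ranges: [-3.03, 3.03], [-0.79, 2.21], [0.23, 2.52], [-1.04, 4.18], [0, 3.07], [-2.55, 2.55]. Speed limits (rad/s): [2.22, 2.22, 2.57, 3.14, 3.14, 3.14].

## Interface

Orientations are given as [roll, pitch, yaw] about the fixed x, y, z axes, in that order (R = Rz(yaw) Ry(pitch) Rx(roll)).
In Python, from rig import arm, vision gives the robot as it stands.
- The arm moves only by the shell command python3 -m handwheel 'ROWS' [FORCE]. ROWS is text: rows parted by semicolons, each of 7 numbers parted by spaces: the shift along the tool's x, y, z in mm, then the turn, a rotation vector about the tool's x, y, z in rad, then the opening, from -1 (shut) to 1 (fully open), so that 0 is half open. In form: dx dy dz ax ay az jaw; .... A call has 1 to 10 rows; each row is the pose to reach, as a shift and turn from the pose commanded when the call began, along the tool's axes at that moment; what a row does not reach only later rows make up. A row lasts 1/8 s, in which the tool goes at most 62.5 mm and 10.7 degrees, less where a joint would pass 70% of its speed; a pose out of reach is approached as far as the arm can. A call with a gripper value outside its range is refused whole. The fingers move at their own pace and stop on an object; FORCE is the grip in N (left out, the last holds). Time passes only in rows, so rows that repeat a pose let the fingers close. It gives the time, the measured TCP pose, the force, the opening and the grip force at its end, in the units of the state.
- arm.sense(): the state, without advancing time (a new reading comes with each control period).
- vision.snapshot(name): name is "scene" or "top" or "wrist"; returns (picture, depth): 420x560x3 uint8, red, green, blue; 420x560 float32, mm along the optical axis (not along the pixel's ray), 0 where there is no reading.
- vision.calibration(name): a dict with "K" (3x3 intrinsics, pixels), "k1" (the pictures are not rectified: a ray, as slopes to the right and down, at radius r is drawn at 1 + k1 r^2 times it, then the intrinsics apply), "camera_from_world" (4x4, takes a point from world to camera coordinates). Camera axes: x right, y up, looking along -z (the intrinsics and any distortion apply to the point x, -y, -z); pixel columns grow to the right and rows downward; lengths in mm; the calibration is good to about 2 mm. A picture is of the moment at which its call begins: read the wrist's pose just before it. calibration takes no time and is no camera call; for the wrist camera it gives the pose at the moment of the call.
- arm.job_done(): hands the job in; it is judged then, once.
The state is a dict: "t": time; "joints": joint angles; "joint_velocities": joint speeds; "joint_torque": joint torques, N m; "tcp_pos": TCP position; "orientation": TCP orientation; "contact_force": force on the tool from outside, world axes, zero at the start; "moment": the same for the moment, N m; "grip_width": finger opening in mm; "grasp_force": force on a finger pad.
Only numpy, scipy, OpenCV 4.12 (cv2) and the standard library are available. Lean on these libraries where they do the work, as an engineer would, in place of code of your own. Each camera call takes 0.05 s, during which the arm holds its last target. There are 200 camera calls.

## Task

Sort the table signs: lay every green-tagged sign flat in its own nest of the rolling bed, long side along the row, and every red-tagged one flat in the black reject tray. When all the green ones are in the bed, take the spring roller and roll it lengthwise over them with steady pressure, never driving its spring onto the stop, until every veneer panel on them is pressed home, then hang the roller back upright on its stand. Leave the tape and the jigger where they are.

Things in the scene. Friction and masses are not known exactly. Their poses are not given: they have to be found in the camera images.
- nest1 (a point): centre of the middle nest's floor, 8 mm above the table. Nests are in the fixed rolling bed, a plywood board 90 (x) x 304 (y) x 8 mm with aluminium ribs 6 mm wide and 6 mm high fencing three shallow nests in a row along y, each 62 (x) x 88 mm (y) inside, 94 mm from centre to centre. x across the row, y along it, z up; turned by up to 0.12 rad
- nest0 (a point): centre of the floor of the rightmost nest (lowest y); axes as nest1
- nest2 (a point): centre of the floor of the leftmost nest (highest y); axes as nest1
- reject_tray: fixed shallow black plastic tray, 130 (x) x 210 (y) x 18 mm high, walls and floor 5 mm thick (inside 120 x 200 mm); origin on the table under its centre. Room for two signs one after the other along its y.
- park (a point): midway between the rail tops of the roller's fixed parking stand, 75 mm above the table; the roller's origin is here when parked. Stand: dark steel foot 100 (x) x 110 (y) x 6 mm, two upright rails, each 75 mm long in x, 10 mm thick, at y = +-37 mm (64 mm clear between them). x along the rails, z up. At the start the roller hangs here, its x along the rails
- roller: spring roller, 0.25 kg. Origin: centre of the underside of its steel guard plate (70 x, 90 y, 6 mm thick), whose y ends rest on the rails when parked. Wooden handle on top: 44 (x) x 22 mm (y), 6 to 64 mm above origin; pinch its 22 mm from above. Rubber wheel below, 44 mm diameter, 62 mm long, axle along x (rolls along y); unloaded, axle 46 and wheel bottom 68 mm below origin
- spring (a joint): how far the roller's wheel is pushed up towards the guard plate against its spring, m: 0 unloaded, 0.015 at the hard stop. The spring starts at 2.5 N and gains 0.6 N per mm (about 7 N at 7 mm)
- wheel (a joint): turning angle of the rubber wheel about its axle (roller's x axis), rad; it turns freely
- sign_green_a: loose sign (may be absent), green tag: to a nest, then rolled. Dark grey block 54 (x) x 80 (y) x 20 mm, 0.17 kg, origin at the centre of its underside. On top three wood veneer panels 50 x 21 mm, centred at y = -28, -6, +16 mm, tops 27 mm above the origin as tacked, 24 mm once home; green tag 50 x 11 mm at y = +33.5 mm, fixed, top 24 mm. Take it by the block's 54 mm sides, below the panels
- sign_green_b: loose sign (may be absent), green tag: to a nest, then rolled. Dark grey block 54 (x) x 80 (y) x 20 mm, 0.17 kg, origin at the centre of its underside. On top three wood veneer panels 50 x 21 mm, centred at y = -28, -6, +16 mm, tops 27 mm above the origin as tacked, 24 mm once home; green tag 50 x 11 mm at y = +33.5 mm, fixed, top 24 mm. Take it by the block's 54 mm sides, below the panels
- sign_green_c: loose sign (may be absent), green tag: to a nest, then rolled. Dark grey block 54 (x) x 80 (y) x 20 mm, 0.17 kg, origin at the centre of its underside. On top three wood veneer panels 50 x 21 mm, centred at y = -28, -6, +16 mm, tops 27 mm above the origin as tacked, 24 mm once home; green tag 50 x 11 mm at y = +33.5 mm, fixed, top 24 mm. Take it by the block's 54 mm sides, below the panels
- sign_red_a: loose sign (may be absent), red tag: to the reject tray. Dark grey block 54 (x) x 80 (y) x 20 mm, 0.17 kg, origin at the centre of its underside. On top three wood veneer panels 50 x 21 mm, centred at y = -28, -6, +16 mm, tops 27 mm above the origin as tacked, 24 mm once home; red tag 50 x 11 mm at y = +33.5 mm, fixed, top 24 mm. Take it by the block's 54 mm sides, below the panels
- sign_red_b: loose sign (may be absent), red tag: to the reject tray. Dark grey block 54 (x) x 80 (y) x 20 mm, 0.17 kg, origin at the centre of its underside. On top three wood veneer panels 50 x 21 mm, centred at y = -28, -6, +16 mm, tops 27 mm above the origin as tacked, 24 mm once home; red tag 50 x 11 mm at y = +33.5 mm, fixed, top 24 mm. Take it by the block's 54 mm sides, below the panels
- green_a_panel0 (a joint): how far panel 0 (centred at y = -28 mm) of sign_green_a is pressed down, m: 0 tacked, 0.003 home. It takes about 3 N to move and stays where it is pressed
- green_a_panel1 (a joint): how far panel 1 (centred at y = -6 mm) of sign_green_a is pressed down, m: 0 tacked, 0.003 home. It takes about 3 N to move and stays where it is pressed
- green_a_panel2 (a joint): how far panel 2 (centred at y = 16 mm) of sign_green_a is pressed down, m: 0 tacked, 0.003 home. It takes about 3 N to move and stays where it is pressed
- green_b_panel0 (a joint): how far panel 0 (centred at y = -28 mm) of sign_green_b is pressed down, m: 0 tacked, 0.003 home. It takes about 3 N to move and stays where it is pressed
- green_b_panel1 (a joint): how far panel 1 (centred at y = -6 mm) of sign_green_b is pressed down, m: 0 tacked, 0.003 home. It takes about 3 N to move and stays where it is pressed
- green_b_panel2 (a joint): how far panel 2 (centred at y = 16 mm) of sign_green_b is pressed down, m: 0 tacked, 0.003 home. It takes about 3 N to move and stays where it is pressed
- green_c_panel0 (a joint): how far panel 0 (centred at y = -28 mm) of sign_green_c is pressed down, m: 0 tacked, 0.003 home. It takes about 3 N to move and stays where it is pressed
- green_c_panel1 (a joint): how far panel 1 (centred at y = -6 mm) of sign_green_c is pressed down, m: 0 tacked, 0.003 home. It takes about 3 N to move and stays where it is pressed
- green_c_panel2 (a joint): how far panel 2 (centred at y = 16 mm) of sign_green_c is pressed down, m: 0 tacked, 0.003 home. It takes about 3 N to move and stays where it is pressed
- masking_tape: roll of masking tape lying flat, 103 mm across, 25 mm high; bystander, leave it alone
- jigger: red hourglass jigger, 44 mm wide, 75 mm tall, standing; bystander, leave it alone
There are look-alikes about, which are no part of the job. Leave any purple look-alike of the sign_red_a alone. Leave any blue look-alike of the sign_green_b alone.

How it is judged:
By the outcome, as a careful person would: the job done as asked, in the order asked, and still so for the second after the job is handed in, with the robot touching nothing.
Of sign_green_a, sign_green_b, sign_green_c, sign_red_a, sign_red_b only 3 to 5 are there at a start; the rules pass over those that are not, and their reading is None.
At some moment in a run one of sign_green_a, sign_green_b, sign_green_c, sign_red_a, sign_red_b may be knocked a few centimetres aside while the robot is not near it.
It also fails if it takes over 210 s, if anything falls off the work surface, if the arm or the gripper's body presses on something with over 40 N, if the wrist force passes 120 N, or if a joint passes its speed limit or range.

## Working session

There is one attempt and no reset: what is moved stays moved. The work goes in short steps, Python scripts to look and compute and a shell command to move; the robot and the scene stay as the last step left them, time stands still between calls to the robot, and variables do not carry over. Pictures are saved under pics/ and viewed, at most 14 in all, crops included, and the job is handed in when it is done.

```bash
ls; mkdir -p pics
python3 - <<'E'
from rig import arm, vision
import cv2,numpy as np
for n in ["scene","top"]:
    p,d=vision.snapshot(n); cv2.imwrite(f"pics/{n}0.png",p[:,:,::-1]); np.save(f"{n}0d.npy",d)
    c=vision.calibration(n); print(n,c)
s=arm.sense();print(s)
E
```

```text
pics
scene {'K': array([[454.14950606,   0.        , 285.25967634],
       [  0.        , 454.14950606, 212.4762578 ],
       [  0.        ,   0.        ,   1.        ]]), 'k1': -0.08324498709983641, 'camera_from_world': array([[-7.85819482e-01, -6.18338581e-01,  1.20474096e-02,
         3.76878513e+02],
       [ 3.19925921e-01, -3.89754656e-01,  8.63561644e-01,
        -2.84359094e+02],
       [-5.29277948e-01,  6.82457843e-01,  5.04099342e-01,
        -1.10976892e+03],
       [ 0.00000000e+00,  0.00000000e+00,  0.00000000e+00,
         1.00000000e+00]])}
top {'K': array([[461.50859811,   0.        , 277.56033259],
       [  0.        , 461.50859811, 207.88676188],
       [  0.        ,   0.        ,   1.        ]]), 'k1': 0.03639313713671679, 'camera_from_world': array([[-1.08228754e-03, -9.99998738e-01,  1.16307079e-03,
        -8.14700180e+01],
       [ 9.94093963e-01, -9.49681880e-04,  1.08518615e-01,
        -5.29172601e+02],
       [-1.08517374e-01,  1.27364999e-03,  9.94093737e-01,
        -1.63958324e+03],
       [ 0.00000000e+00,  0.00000000e+00,  0.00000000e+00,
         1.00000000e+00]])}
{'t': 0.1, 'joints': array([-1.30562803e+00,  3.00452796e-01,  1.52148800e+00,  2.98713401e-05,
        1.32068018e+00, -6.65902175e-02]), 'joint_velocities': array([-1.38453361e-03,  1.06506018e-03, -7.20183193e-04, -9.12396087e-05,
        5.07360875e-04,  1.15756042e-03]), 'joint_torque': array([ 1.64398502e-03, -5.44372737e+01, -3.62370408e+01, -2.80012131e-06,
        3.02495529e-03,  3.79286320e-06]), 'tcp_pos': array([ 179.10124844, -519.83784638,  247.77071787]), 'orientation': array([-3.14056854e+00, -9.72957509e-05,  3.31751057e-01]), 'contact_force': array([-0.06276452, -1.06628339,  1.28657281]), 'moment': array([-0.05206481,  0.02482538, -0.01289832]), 'grasp_force': 0.0, 'grip_width': 85.45481541476553}
```

View pics/top0.png

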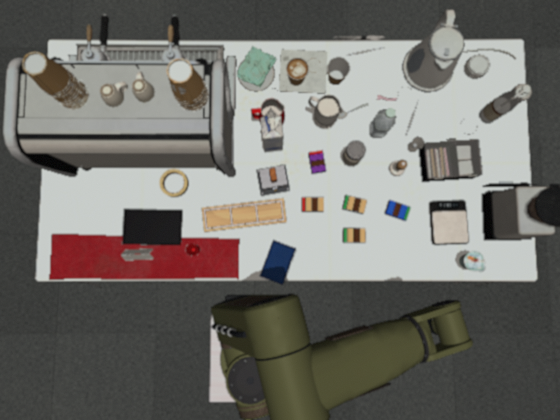

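View pics/scene0.png

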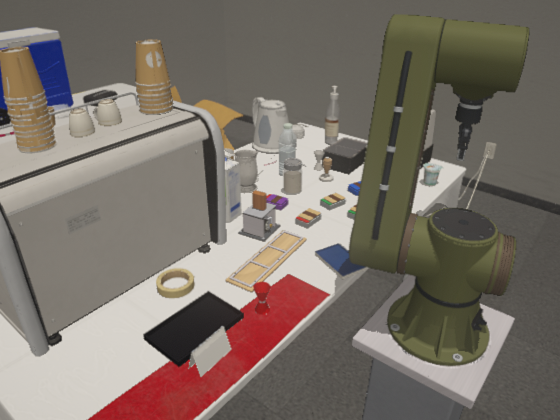

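Top view: signs are at (313,204), (354,204), (354,235), with a blue look-alike at (398,210) and a purple one at (317,161). The stand is at (272,179), the bed at (245,215) and the tray at (152,227). An enlarged crop will confirm the tag colours.

```bash
cat > h.py <<'E'
from rig import arm, vision
import cv2,numpy as np
from scipy.spatial.transform import Rotation as R
def ray(n,px,c=None):
    c=c or vision.calibration(n);K=c["K"];T=c["camera_from_world"];px=np.atleast_2d(np.asarray(px,float))
    u=(px-[K[0,2],K[1,2]])/[K[0,0],K[1,1]];s=u.copy()
    for _ in range(20): s=u/(1+c["k1"]*(s**2).sum(1,keepdims=True))
    d=np.c_[s[:,0],-s[:,1],-np.ones(len(s))]@T[:3,:3]
    return -T[:3,:3].T@T[:3,3],d
def onplane(n,px,z,c=None):
    o,d=ray(n,px,c);return o+d*((z-o[2])/d[:,2])[:,None]
def rect(n,mask,z,c=None):
    "largest contour -> min-area rect in world on plane z: centre, sizes, corners"
    cs,_=cv2.findContours(mask.astype(np.uint8),cv2.RETR_EXTERNAL,cv2.CHAIN_APPROX_NONE)
    k=max(cs,key=cv2.contourArea)[:,0]
    w=onplane(n,k,z,c)[:,:2].astype(np.float32)
    return cv2.minAreaRect(w),k.mean(0)
def go(x,y,z,yaw):
    "shift and rotvec in tool axes from commanded~measured pose to tool-down at yaw"
    s=arm.sense();A=R.from_euler('xyz',s['orientation']);B=R.from_euler('xyz',[np.pi,0,yaw])
    return np.round(A.inv().apply(np.array([x,y,z])-s['tcp_pos']),1),np.round((A.inv()*B).as_rotvec(),3)
def snap(n,f):
    c=vision.calibration(n);p,d=vision.snapshot(n);cv2.imwrite(f,p[:,:,::-1]);return p,d,c
E
python3 - <<'E'
from h import *
p=cv2.imread("pics/top0.png");d=np.load("top0d.npy")
cv2.imwrite("pics/crop0.png",cv2.resize(p[140:290,190:430],None,fx=3.3,fy=3.3,interpolation=cv2.INTER_CUBIC))
hsv=cv2.cvtColor(p,cv2.COLOR_BGR2HSV)
H,S,V=hsv[:,:,0].astype(int),hsv[:,:,1],hsv[:,:,2]
for nm,m in dict(green=(H>45)&(H<85)&(S>90)&(V>50),red=((H<6)|(H>174))&(S>150)&(V>90),tan=(H>10)&(H<25)&(S>50)&(V>130),blue=(H>105)&(H<125)&(S>130)).items():
    n,l,st,ce=cv2.connectedComponentsWithStats(m.astype(np.uint8))
    for i in range(1,n):
        if st[i,4]>12 and 190<ce[i,0]<430 and 140<ce[i,1]<290:
            print(nm,st[i],ce[i].round(1),onplane("top",ce[i],24).round()[0])
for q in [(272,179),(245,215),(152,227),(152,240),(317,161)]: print(q,onplane("top",q,5).round()[0],d[q[1],q[0]])
E
```

```text
green [343 196   5  13  34] [345.4 201.9] [ 551. -328.   24.]
green [404 207   6  12  23] [406.6 212.7] [ 512. -548.   24.]
green [344 229   3  13  38] [345.  234.8] [ 432. -325.   24.]
red [303 198   2  13  25] [303.5 204.2] [ 543. -176.   24.]
tan [401 160   6   7  23] [403.3 163.6] [ 692. -542.   24.]
tan [270 167   6  13  47] [272.6 173.2] [657. -64.  24.]
tan [305 197   7  15  89] [308.4 204. ] [ 544. -194.   24.]
tan [318 197   6  15  83] [320.4 203.9] [ 544. -238.   24.]
tan [347 196   8  15  81] [350.4 202.9] [ 547. -346.   24.]
tan [ 202  198   84   34 1678] [243.3 214.7] [505.  42.  24.]
tan [359 199   8  14  78] [362.1 205.6] [ 538. -388.   24.]
tan [348 228   5  14  70] [350.  234.5] [ 433. -343.   24.]
tan [360 229   6  14  69] [362.  235.4] [ 430. -386.   24.]
blue [386 201  10  14  89] [390.4 207.7] [ 530. -491.   24.]
blue [398 205   9  14  73] [401.8 211.6] [ 516. -531.   24.]
blue [262 242  32  41 783] [277.4 262.1] [334. -81.  24.]
(272, 179) [639. -62.   5.] 1567.3279
(245, 215) [506.  37.   5.] 1680.5636
(152, 227) [462. 375.   5.] 1686.6776
(152, 240) [415. 374.   5.] 1678.9436
(317, 161) [ 706. -228.    5.] 1689.7383
```

View pics/crop0.png

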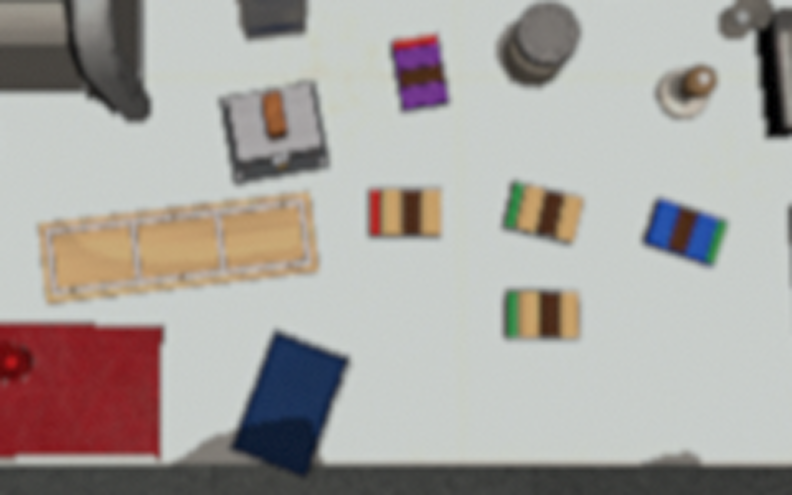

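Three signs are present: red at (313,204), and greens at (354,204) and (354,235). The blue (398,210) and purple (317,161) signs are look-alikes, because their panels are coloured instead of wood. Next I'll get rough poses and the wrist camera geometry.

Run:
```python
from h import *
print("tip",arm.tip_reach)
p=cv2.imread("pics/top0.png");hsv=cv2.cvtColor(p,cv2.COLOR_BGR2HSV)
H,S,V=hsv[:,:,0].astype(int),hsv[:,:,1],hsv[:,:,2]
m=(H>10)&(H<25)&(S>50)&(V>130); m2=np.zeros_like(m);m2[190:240,195:292]=m[190:240,195:292]
print("bed",rect("top",m2,8))
m3=np.zeros_like(m);m3[200:255,110:195]=(V<45)[200:255,110:195]; print("tray",rect("top",m3,18))
m4=np.zeros_like(m);m4[160:200,250:295]=((S<40)&(V>120)&(V<185))[160:200,250:295]; print("plate",rect("top",m4,81), m4.sum())
c=vision.calibration("wrist");T=c["camera_from_world"];s=arm.sense()
o=-T[:3,:3].T@T[:3,3];A=R.from_euler('xyz',s['orientation'])
print("cam in tool",A.inv().apply(o-s['tcp_pos']),"look",A.inv().apply(-T[2,:3]),c['K'][0,0],c['k1'])
print(go(431,-358,200,np.pi/2-0.03),s['tcp_pos'])
```

```text
tip 17.0
bed (((506.833740234375, 41.84351348876953), (88.44711303710938, 302.2547302246094), 6.733679294586182), array([243.50970874, 214.60679612]))
tray (((462.2978210449219, 370.6019592285156), (203.7724609375, 118.06079864501953), 88.78124237060547), array([152.        , 226.66091954]))
plate (((622.9649658203125, -65.20433807373047), (102.13707733154297, 108.37953186035156), 10.346367835998535), array([272.72972973, 179.82882883])) 544
cam in tool [ 8.31927170e+01 -3.49213173e-02 -1.26131060e+02] look [-3.25832531e-01 -4.23083792e-04  9.45427408e-01] 338.6715259888443 -0.04807942537370599
(array([290.9, -70.9,  47.9]), array([-1.000e-03, -1.000e-03, -1.209e+00])) [ 179.10124844 -519.83784638  247.77071787]
```

```bash
python3 -m handwheel '40 -10 6 0 0 -0.17 1; 80 -20 12 0 0 -0.34 1; 120 -30 20 0 0 -0.51 1; 160 -40 26 0 0 -0.68 1; 200 -50 34 0 0 -0.85 1; 240 -60 40 0 0 -1.02 1; 270 -66 46 0 0 -1.17 1; 291 -71 48 0 0 -1.209 1; 291 -71 48 0 0 -1.209 1'
cat > look.py <<'E'
from h import *
import sys
# wrist view: find signs (tag + wood panel) on table; args: f, z of sign underside
def signs(p,c,z0=0,pressed=False):
    hsv=cv2.cvtColor(p,cv2.COLOR_RGB2HSV);H,S,V=[hsv[:,:,i].astype(int) for i in range(3)]
    tan=((H>8)&(H<28)&(S>45)&(V>110));out=[]
    for nm,m in dict(green=(H>40)&(H<90)&(S>90)&(V>40),red=((H<6)|(H>174))&(S>150)&(V>70)).items():
        n,l,st,ce=cv2.connectedComponentsWithStats(m.astype(np.uint8))
        for i in range(1,n):
            if st[i,4]<150: continue
            r,k=rect("wrist",l==i,z0+24,c); out.append((nm,ce[i].round(),np.round(r[0],1),np.round(r[1],1)))
    n,l,st,ce=cv2.connectedComponentsWithStats(cv2.morphologyEx(tan.astype(np.uint8),cv2.MORPH_OPEN,np.ones((3,3))))
    for i in range(1,n):
        if st[i,4]<300: continue
        r,k=rect("wrist",l==i,z0+(24 if pressed else 27),c); out.append(("tan",ce[i].round(),np.round(r[0],1),np.round(r[1],1)))
    return out
if __name__=="__main__":
    p,d,c=snap("wrist",sys.argv[1])
    s=arm.sense();print(s['tcp_pos'].round(1),s['orientation'].round(3),s['contact_force'].round(1))
    for o in signs(p,c,float(sys.argv[2])): print(*o)
E
python3 look.py pics/w1.png 0
```

```text
t: 1.23
tcp_pos: [431.8, -357.2, 199.7]
orientation: [-3.141, -0.001, 1.543]
contact_force: [0.4, -1.2, 1.1]
grip_width: 85.3
grasp_force: 0.0
[ 431.1 -357.8  199.9] [-3.141 -0.     1.541] [-0.6 -0.2 -0.3]
green [415. 154.] [ 551.5 -327.3] [10.5 49.7]
green [282. 153.] [ 431.9 -323.1] [10.7 49.3]
green [359. 353.] [ 510.2 -547.3] [11.1 50.7]
tan [417.  43.] [ 543.5 -236.1] [20.4 49.7]
tan [411. 174.] [ 547.6 -344.4] [20.9 49.5]
tan [395. 218.] [ 537.  -387.2] [20.6 49.6]
tan [266. 222.] [ 417.3 -384.9] [19.1 22.7]
```

View pics/w1.png

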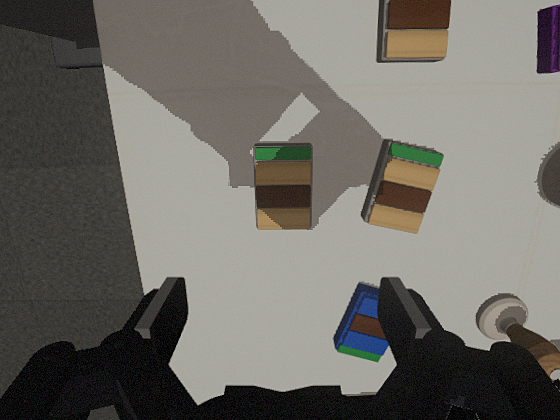

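The wrist view shows green sign B at (284,187), green sign A at (403,185), the blue one at (362,322), and red at the top (417,30). The measured panel and tag sizes match the spec. Grasping B.

```bash
python3 -m handwheel '1 0 50 0 0 -0.01 1; 1 0 100 0 0 -0.01 1; 1 0 145 0 0 -0.01 1; 1 0 166 0 0 -0.01 1; 1 0 176 0 0 -0.01 1; 1 0 176 0 0 -0.01 1; 1 0 176 0 0 -0.01 -0.3; 1 0 176 0 0 -0.01 -0.3; 1 0 176 0 0 -0.01 -0.3; 1 0 176 0 0 -0.01 -0.3' 40
python3 -m handwheel '0 0 0 0 0 0 -0.3; 0 0 -40 0 0 0 -0.3; 0 0 -90 0 0 0 -0.3; 0 0 -130 0 0 0 -0.3;0 0 -130 0 0 0 -0.3'
python3 look.py pics/w2.png 106
```

```text
t: 2.52
tcp_pos: [431.5, -357.5, 25.5]
orientation: [3.141, 0.001, 1.551]
contact_force: [-2.1, 0.2, 7.4]
grip_width: 52.5
grasp_force: 41.7
t: 3.15
tcp_pos: [432.1, -357.9, 157.8]
orientation: [3.137, 0.004, 1.551]
contact_force: [-0.3, -0.1, -2.0]
grip_width: 53.0
grasp_force: 43.9
[ 431.4 -357.3  155.5] [3.140e+00 2.000e-03 1.551e+00] [-0.9 -0.2 -1.8]
green [433. 162.] [ 502.6 -305.1] [ 6.2 29.7]
green [282. 221.] [ 431.9 -332.7] [13.6 59.8]
tan [438.  34.] [ 497.4 -251.5] [12.2 29.2]
tan [428. 184.] [ 499.9 -314.9] [12.4 29.3]
tan [409. 234.] [ 493.6 -339.9] [12.2 29.1]
tan [281. 268.] [ 431.3 -354.5] [24.1 59.5]
tan [282. 353.] [ 430.4 -410.5] [19.3 58.8]
```

```bash
python3 -m handwheel '30 5 -5 0 0 -0.02 -0.3; 80 14 -5 0 0 -0.04 -0.3; 135 24 -5 0 0 -0.06 -0.3; 190 34 -5 0 0 -0.08 -0.3; 245 43 -5 0 0 -0.10 -0.3; 300 53 -5 0 0 -0.12 -0.3; 345 60 -5 0 0 -0.137 -0.3; 370 65 -5 0 0 -0.137 -0.3; 378 66 -5 0 0 -0.137 -0.3; 378 66 -5 0 0 -0.137 -0.3'
python3 look.py pics/w3.png 134
```

```text
t: 4.45
tcp_pos: [504.4, 19.3, 158.5]
orientation: [-3.14, -0.0, 1.688]
contact_force: [0.1, -0.2, -1.7]
grip_width: 52.7
grasp_force: 43.8
[504.4  18.9 158.7] [-3.141 -0.     1.687] [-1.5  0.6 -1. ]
green [282. 221.] [499.3  54.5] [49.2 11.6]
red [106.  62.] [429.5 106.4] [45.8 66.1]
red [289. 386.] [515.3 -30.3] [19.1  6.5]
tan [238.  94.] [478.6  97.8] [ 3.4 64.6]
tan [291.  53.] [495.1 115. ] [28.3 34.3]
tan [343.  94.] [515.2 101.8] [ 3.3 65.4]
tan [290. 154.] [499.1  81.8] [28.2 27.9]
tan [282. 264.] [501.4  37.2] [49.2 20.7]
tan [282. 349.] [506.4  -6.1] [49.1 20.5]
```

View pics/w3.png

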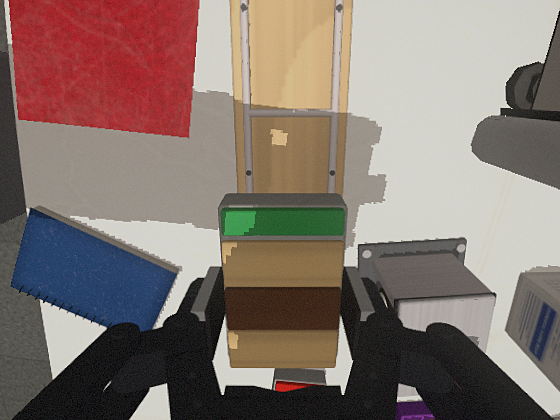

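The held sign is at (282,285), aligned. The bed runs along columns 236–351, with the rib between nest1 and nest2 at row 113. I'll turn the bed features into positions.

Run:
```python
from h import *
p=cv2.cvtColor(cv2.imread("pics/w3.png"),cv2.COLOR_BGR2RGB);hsv=cv2.cvtColor(p,cv2.COLOR_RGB2HSV)
# rib rows at col 290; board/rib edges by saturation across rows
S=hsv[:,:,1].astype(int)
print("col",[(r,S[r,275:310].mean().astype(int)) for r in range(104,124)])
for r in (30,60,140,180):
    print(r,[ (c,S[r,c]) for c in range(225,360,1) if abs(S[r,c+1]-S[r,c-1])>35])
```

```text
col [(104, np.int64(92)), (105, np.int64(92)), (106, np.int64(93)), (107, np.int64(97)), (108, np.int64(94)), (109, np.int64(38)), (110, np.int64(25)), (111, np.int64(26)), (112, np.int64(28)), (113, np.int64(30)), (114, np.int64(31)), (115, np.int64(28)), (116, np.int64(55)), (117, np.int64(106)), (118, np.int64(109)), (119, np.int64(107)), (120, np.int64(107)), (121, np.int64(107)), (122, np.int64(107)), (123, np.int64(107))]
30 [(230, np.int64(11)), (231, np.int64(115)), (240, np.int64(63)), (241, np.int64(16)), (248, np.int64(31)), (249, np.int64(93)), (333, np.int64(97)), (334, np.int64(19)), (341, np.int64(18)), (342, np.int64(106)), (350, np.int64(104)), (351, np.int64(49)), (352, np.int64(6))]
60 [(231, np.int64(11)), (232, np.int64(84)), (241, np.int64(65)), (242, np.int64(34)), (248, np.int64(17)), (249, np.int64(74)), (332, np.int64(87)), (333, np.int64(22)), (340, np.int64(36)), (341, np.int64(96)), (349, np.int64(108)), (350, np.int64(6))]
140 [(234, np.int64(18)), (235, np.int64(87)), (243, np.int64(113)), (244, np.int64(42)), (251, np.int64(32)), (252, np.int64(113)), (329, np.int64(74)), (330, np.int64(24)), (336, np.int64(37)), (337, np.int64(90)), (345, np.int64(79)), (346, np.int64(19))]
180 [(236, np.int64(20)), (237, np.int64(125)), (245, np.int64(89)), (246, np.int64(24)), (252, np.int64(28)), (253, np.int64(105)), (327, np.int64(87)), (328, np.int64(10)), (334, np.int64(28)), (335, np.int64(91)), (342, np.int64(103)), (343, np.int64(53))]
```

```bash
cat > bed.py <<'E'
from h import *
E
python3 - <<'E'
from h import *
L=onplane("wrist",[(230.5,30),(231.5,60),(234.5,140),(236.5,180)],8);Rr=onplane("wrist",[(351.3,30),(349.7,60),(345.7,140),(342.7,180)],8)
print(np.hypot(*(Rr-L)[:,:2].T)); mid=(L+Rr)/2;print(mid.round(1)); v=mid[0]-mid[-1];print("rot",-np.arctan2(v[0],v[1]))
a=onplane("wrist",[(248.6,30),(248.7,60),(251.5,140),(252.5,180)],14);b=onplane("wrist",[(333.5,30),(332.5,60),(329.5,140),(327.5,180)],14);print("in",np.hypot(*(a-b)[:,:2].T),((a+b)/2).round(1))
print("rib",onplane("wrist",[(290,108.5),(290,116)],14).round(1))
E
```

```text
[89.44333982 89.51023453 89.99548903 89.18640138]
[[494.6 148.5   8. ]
 [496.9 127.8   8. ]
 [503.9  68.1   8. ]
 [507.6  35.    8. ]]
rot 0.11419057756533404
in [61.45650093 62.04323862 61.72001107 61.58435283] [[494.7 147.4  14. ]
 [496.9 127.2  14. ]
 [504.   68.8  14. ]
 [507.6  36.5  14. ]]
rib [[500.7  92.6  14. ]
 [501.4  87.   14. ]]
```

```bash
python3 -m handwheel '50 3 0 0 0 0 -0.3; 95 5 10 0 0 0 -0.3; 115 6 50 0 0 0 -0.3; 115 6 95 0 0 0 -0.3; 115 6 116 0 0 0 -0.3; 115 6 123 0 0 0 -0.3; 115 6 126 0 0 0 -0.3; 115 6 126 0 0 0 -0.3; 115 6 126 0 0 0 -0.3'
python3 -m handwheel '0 0 0 0 0 0 0.4; 0 0 0 0 0 0 0.6; 0 0 0 0 0 0 0.6; 0 0 -8 0 0 0 0.8; 0 0 -45 0 0 0 1; 0 0 -90 0 0 0 1; 0 0 -130 0 0 0 1; 0 0 -140 0 0 0 1;0 0 -140 0 0 0 1'
python3 look.py pics/w4.png 8
```

```text
t: 5.62
tcp_pos: [497.6, 134.4, 34.0]
orientation: [3.14, -0.0, 1.688]
contact_force: [-0.4, 0.0, -0.8]
grip_width: 52.9
grasp_force: 43.9
t: 6.75
tcp_pos: [497.3, 134.5, 173.5]
orientation: [3.141, -0.0, 1.688]
contact_force: [0.2, -0.5, -0.6]
grip_width: 85.3
grasp_force: 0.0
[496.9 134.4 172.6] [-3.141  0.     1.688] [ 1.1  0.9 -0.6]
green [283. 159.] [492.5 169.1] [48.8 11.2]
red [122. 120.] [364.4 174.5] [134.9 195.4]
tan [474.  42.] [621.5 274.2] [97.1 50.5]
tan [250. 218.] [496.1  67.2] [ 66.1 258.5]
tan [267. 151.] [488.2 163.6] [47.8 39.3]
tan [324. 274.] [542.1  59.1] [  6.9 231.3]
tan [283. 182.] [494.5 151.1] [47.7 10.7]
tan [281. 232.] [499.5 109.9] [48.5 16.4]
tan [282. 282.] [505.   57.7] [57.2 79.1]
tan [282. 358.] [515.1 -28. ] [57.3 77.8]
```

View pics/w4.png

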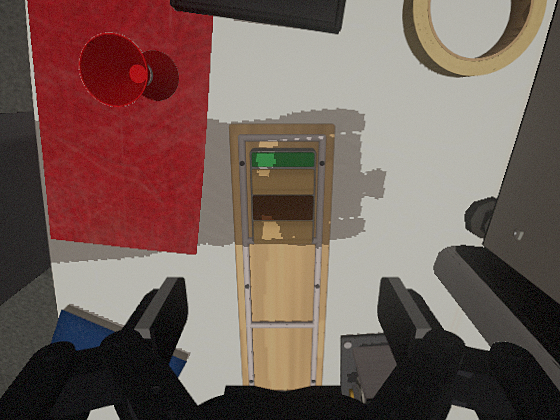

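B sits square in nest2, with its tag at (283,159). Going back to A.

```bash
python3 -m handwheel '-50 -1 0 0 0 0.03 1; -108 -3 0 0 0 0.07 1; -166 -4 0 0 0 0.12 1; -224 -5 0 0 0 0.16 1; -282 -7 0 0 0 0.2 1; -340 -8 0 0 0 0.25 1; -398 -9 0 0 0 0.3 1; -450 -11 0 0 0 0.33 1; -490 -12 0 0 0 0.355 1; -502 -12 0 0 0 0.355 1'
python3 -m handwheel '0 0 0 0 0 0 1'
sed -i 's/V>110/V>70/' look.py; python3 look.py pics/w5.png 0
```

```text
t: 8.05
tcp_pos: [543.1, -367.2, 171.0]
orientation: [-3.139, -0.001, 1.331]
contact_force: [-0.1, 0.2, -1.4]
grip_width: 85.3
grasp_force: 0.0
t: 8.18
tcp_pos: [543.6, -365.3, 171.8]
orientation: [-3.14, -0.001, 1.333]
contact_force: [0.8, 1.2, -0.4]
grip_width: 85.8
grasp_force: 0.0
[ 543.8 -364.6  172.2] [-3.140e+00 -1.000e-03  1.333e+00] [0.2 0.4 0.4]
green [283. 152.] [ 552.  -327.2] [10.5 49.4]
green [294. 370.] [ 510.9 -548. ] [ 9.6 49.5]
tan [242.  34.] [ 543.7 -235.9] [21.4 49.9]
tan [510. 134.] [ 735.4 -357.3] [78.7 43.5]
tan [283. 174.] [ 548.1 -343.9] [20.  49.9]
tan [282. 224.] [ 537.5 -386.3] [20.2 49.5]
```

```bash
python3 -m handwheel '5 -1 50 0 0 0.003 1; 5 -1 100 0 0 0.003 1; 5 -1 130 0 0 0.003 1; 5 -1 143 0 0 0.003 1; 5 -1 149 0 0 0.003 1; 5 -1 149 0 0 0.003 1; 5 -1 149 0 0 0.003 -0.3; 5 -1 149 0 0 0.003 -0.3; 5 -1 149 0 0 0.003 -0.3; 5 -1 149 0 0 0.003 -0.3' 40
python3 -m handwheel '0 0 0 0 0 0 -0.3; 0 0 -40 0 0 0 -0.3; 0 0 -90 0 0 0 -0.3; 0 0 -135 0 0 0 -0.3;0 0 -135 0 0 0 -0.3'
python3 look.py pics/w6.png 135
```

```text
t: 9.48
tcp_pos: [544.6, -360.7, 25.4]
orientation: [3.14, 0.001, 1.33]
contact_force: [-0.8, 0.7, 5.7]
grip_width: 52.7
grasp_force: 42.5
t: 10.1
tcp_pos: [545.2, -361.2, 163.5]
orientation: [3.135, 0.003, 1.33]
contact_force: [-0.1, 0.1, -2.8]
grip_width: 52.6
grasp_force: 43.6
[ 544.4 -360.7  160.7] [3.139e+00 1.000e-03 1.330e+00] [-0.3 -0.3 -2.3]
green [282. 222.] [ 552.6 -328.3] [12.  50.7]
green [293. 378.] [ 537.7 -411.1] [ 4.5 24.1]
tan [227.  11.] [ 553.9 -250.3] [ 8.3 23.9]
tan [238.  38.] [ 554.  -258.4] [24.3 10.4]
tan [511. 137.] [ 644.5 -316.5] [38.2 22.5]
tan [282. 263.] [ 548.3 -345.9] [22.3 51. ]
tan [282. 348.] [ 537.5 -389.3] [21.9 50.9]
tan [496. 354.] [ 637.9 -419.8] [ 7.8 28.8]
```

```bash
python3 -m handwheel '40 -14 0 0 0 -0.03 -0.3; 90 -31 0 0 0 -0.08 -0.3; 142 -49 0 0 0 -0.13 -0.3; 194 -67 0 0 0 -0.18 -0.3; 246 -85 0 0 0 -0.23 -0.3; 298 -103 0 0 0 -0.28 -0.3; 345 -119 0 0 0 -0.33 -0.3; 375 -130 0 0 0 -0.355 -0.3; 383 -132.5 0 0 0 -0.355 -0.3; 383 -132.5 0 0 0 -0.355 -0.3'
python3 look.py pics/w7.png 135
python3 - <<'E'
from h import *
print("nest2 sign again"); 
from look import signs
p=cv2.cvtColor(cv2.imread("pics/w7.png"),cv2.COLOR_BGR2RGB)
for o in signs(p,vision.calibration("wrist"),8): print(*o)
E
```

```text
t: 11.4
tcp_pos: [506.6, 43.0, 158.5]
orientation: [-3.14, -0.0, 1.685]
contact_force: [0.5, -1.2, -1.3]
grip_width: 52.5
grasp_force: 43.6
[506.8  42.5 158.7] [-3.141  0.     1.684] [ 0.4 -0.5 -1.7]
green [284.  29.] [494.7 147. ] [24.5  5.3]
green [282. 221.] [501.7  78.5] [48.8 11.5]
red [103.  76.] [431.5 124.8] [65.9 55.9]
tan [283.  79.] [497.1 123.2] [39.8 64.5]
tan [264.  52.] [496.1 131. ] [28.  39.3]
tan [285.  56.] [495.7 138.3] [24.6 10.3]
tan [285.  90.] [496.9 127.7] [24.4  9.8]
tan [286. 122.] [498.9 116.9] [25.9 10.7]
tan [284. 170.] [499.9  99.9] [28.  17.6]
tan [282. 263.] [503.7  61.3] [49.1 21.4]
tan [282. 349.] [508.6  18.5] [49.1 21.5]
nest2 sign again
green [284.  29.] [493.1 167.7] [49.3 10.6]
green [282. 221.] [507.1  29.8] [98.3 23.1]
red [103.  76.] [365.9 123. ] [112.5 132.6]
tan [283.  79.] [498.  119.7] [ 81.1 131.5]
tan [264.  52.] [496.  135.6] [57. 80.]
tan [285.  56.] [495.1 150.4] [50.1 21. ]
tan [285.  90.] [497.5 128.8] [49.7 20. ]
tan [286. 122.] [501.6 106.8] [52.8 21.8]
tan [284. 170.] [503.5  72.2] [57.  35.8]
tan [282. 263.] [511.3  -6.4] [100.   43.6]
tan [282. 349.] [521.2 -93.7] [100.   43.7]
```

```bash
python3 -m handwheel '-2 1 50 0 0 0 -0.3; -2 1 95 0 0 0 -0.3; -2 1 116 0 0 0 -0.3; -2 1 123 0 0 0 -0.3; -2 1 126 0 0 0 -0.3; -2 1 126 0 0 0 -0.3; -2 1 126 0 0 0 0.4; -2 1 126 0 0 0 0.6; -2 1 126 0 0 0 0.6'
python3 -m handwheel '0 0 -8 0 0 0 0.8; 0 0 -45 0 0 0 1; 0 0 -90 0 0 0 1; 0 0 -130 0 0 0 1; 0 0 -140 0 0 0 1;0 0 -140 0 0 0 1'
python3 look.py pics/w8.png 8
```

```text
t: 12.58
tcp_pos: [508.3, 41.3, 33.6]
orientation: [3.141, 0.0, 1.685]
contact_force: [-0.6, 0.5, -0.2]
grip_width: 68.3
grasp_force: 0.0
t: 13.32
tcp_pos: [508.1, 41.3, 173.5]
orientation: [3.141, 0.0, 1.685]
contact_force: [0.1, 0.5, -1.0]
grip_width: 85.2
grasp_force: 0.0
[507.8  41.2 172.6] [-3.141 -0.     1.685] [-0.1 -0.3 -1.2]
green [282.  30.] [492.5 168.5] [48.9 10.6]
green [283. 159.] [503.5  75.6] [48.8 10.4]
red [109.  74.] [364.9 124. ] [114.7 133.4]
tan [281. 141.] [505.8  51.1] [ 81.5 274.2]
tan [279.  55.] [495.8 135.7] [57.4 80.5]
tan [282.  87.] [497.  129.3] [49.3 20.4]
tan [282. 118.] [501.1 106.9] [52.2 22.2]
tan [281. 257.] [510.8   7.8] [ 57.3 166.4]
tan [283. 181.] [505.7  58.4] [50.  20.7]
tan [461. 414.] [ 730.4 -173.3] [36.9 20.9]
```

View pics/w8.png

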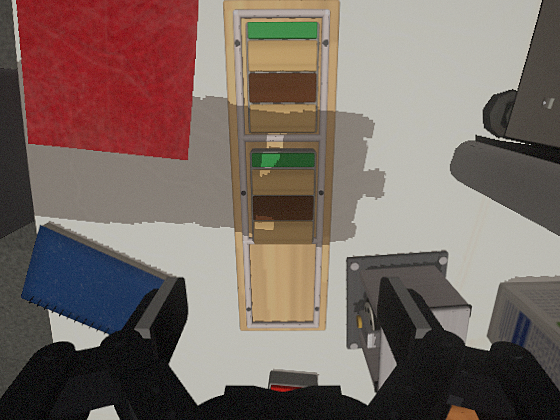

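Both greens are flat in nest1 and nest2. Now the red one, which the top view puts near (543,-210).

```bash
python3 -m handwheel '-45 1 0 0 0 0.02 1; -100 2 0 0 0 0.04 1; -155 4 0 0 0 0.07 1; -205 5 0 0 0 0.1 1; -245 6 0 0 0 0.114 1; -256 6.5 0 0 0 0.114 1; -256 6.5 0 0 0 0.114 1'
python3 look.py pics/w9.png 0
```

```text
t: 14.25
tcp_pos: [543.3, -212.1, 172.0]
orientation: [-3.14, -0.001, 1.57]
contact_force: [-0.0, 0.5, -0.5]
grip_width: 85.4
grasp_force: 0.0
[ 543.4 -211.5  172.4] [-3.140e+00 -1.000e-03  1.571e+00] [-0.1  0.1  0. ]
red [284. 154.] [ 543.9 -174.2] [ 9.8 49.5]
red [504. 206.] [ 734.8 -219.4] [10.  49.5]
tan [256.  46.] [522.8 -84. ] [84.1 50.9]
tan [253.  24.] [522.  -77.8] [59.2 35.7]
tan [284. 176.] [ 543.9 -191.4] [20.9 49.8]
tan [284. 226.] [ 543.9 -235.3] [49.4 21.2]
tan [490. 342.] [ 754.4 -361.6] [47.6 16. ]
```

```bash
python3 -m handwheel '4 0.5 50 0 0 0 1; 4 0.5 100 0 0 0 1; 4 0.5 130 0 0 0 1; 4 0.5 143 0 0 0 1; 4 0.5 149 0 0 0 1; 4 0.5 149 0 0 0 1; 4 0.5 149 0 0 0 -0.3; 4 0.5 149 0 0 0 -0.3; 4 0.5 149 0 0 0 -0.3; 4 0.5 149 0 0 0 -0.3' 40
python3 -m handwheel '0 0 0 0 0 0 -0.3; 0 0 -40 0 0 0 -0.3; 0 0 -90 0 0 0 -0.3; 0 0 -150 0 0 0 -0.3;0 0 -150 0 0 0 -0.3'
```

```text
t: 15.55
tcp_pos: [544.6, -208.5, 25.3]
orientation: [3.14, 0.001, 1.571]
contact_force: [-0.9, 1.2, 5.5]
grip_width: 52.7
grasp_force: 42.0
t: 16.18
tcp_pos: [545.7, -209.1, 179.4]
orientation: [3.134, 0.004, 1.571]
contact_force: [0.4, -0.7, -1.6]
grip_width: 52.5
grasp_force: 43.8
```

```bash
python3 -m handwheel '40 -14 0 0 0 0 -0.3; 95 -30 0 0 0 0 -0.3; 152 -42 0 0 0 0 -0.3; 210 -54 0 0 0 0 -0.3; 268 -66 0 0 0 0.0 -0.3; 326 -76 0 0 0 0.0 -0.3; 380 -82 0 0 0 0.01 -0.3; 430 -82 0 0 0 0.02 -0.3; 455 -82 0 0 0 0.02 -0.3; 459 -82 0 0 0 0.02 -0.3'
python3 -m handwheel '0 0 0 0 0 0 -0.3'
python3 look.py pics/w10.png 150
```

```text
t: 17.42
tcp_pos: [461.6, 251.6, 173.2]
orientation: [-3.14, 0.001, 1.553]
contact_force: [0.4, 0.0, -1.9]
grip_width: 52.6
grasp_force: 43.8
t: 17.55
tcp_pos: [462.0, 250.1, 173.7]
orientation: [-3.141, 0.001, 1.551]
contact_force: [0.3, -0.2, -1.9]
grip_width: 52.7
grasp_force: 43.8
[462.1 249.8 173.9] [-3.141e+00  1.000e-03  1.550e+00] [ 0.7 -0.2 -3.5]
green [335. 365.] [482.1 213. ] [22.7  6.4]
red [138. 156.] [415.3 300.5] [ 63.6 134.1]
red [283. 222.] [461.9 285.4] [11.5 48.8]
red [222. 343.] [432.  230.4] [22.4  6.6]
tan [478. 131.] [532.9 318.7] [48.5 45. ]
tan [287. 263.] [465.5 268.2] [21. 57.]
tan [286. 350.] [463.4 219.6] [54.7 37.6]
tan [328. 379.] [481.2 207.3] [11.1 20.5]
```

View pics/w10.png

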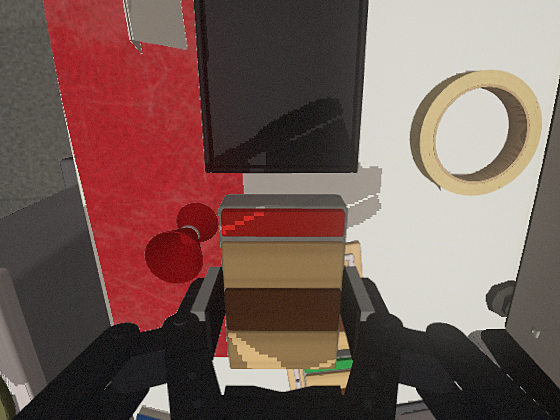

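The tray is ahead, with its near edge at row 172 (cols 207–357); jigger at (180,245), tape at (482,132). Locating the tray edges.

Run:
```python
from h import *
print(onplane("wrist",[(207,172),(357,172),(201,40),(364,40)],18).round(1))
```

```text
[[397.6 272.3  18. ]
 [525.  269.7  18. ]
 [401.9 374.8  18. ]
 [525.8 372.2  18. ]]
```

```bash
python3 -m handwheel '45 -1 0 0 0 0 -0.3; 85 -2 20 0 0 0 -0.3; 93 -2 70 0 0 0 -0.3; 93 -2 115 0 0 0 -0.3; 93 -2 135 0 0 0 -0.3; 93 -2 144 0 0 0 -0.3; 93 -2 144 0 0 0 -0.3; 93 -2 144 0 0 0 0.4; 93 -2 144 0 0 0 0.6; 93 -2 144 0 0 0 0.6'
python3 -m handwheel '0 0 -10 0 0 0 0.6; 0 0 -50 0 0 0 1; 0 0 -100 0 0 0 1; 0 0 -160 0 0 0 1; 0 0 -160 0 0 0 1'
python3 look.py pics/w11.png 5
```

```text
t: 18.85
tcp_pos: [462.3, 343.8, 30.8]
orientation: [3.141, -0.0, 1.551]
contact_force: [0.3, 0.5, -0.9]
grip_width: 68.5
grasp_force: 0.0
t: 19.48
tcp_pos: [463.4, 344.6, 196.0]
orientation: [3.134, -0.005, 1.551]
contact_force: [0.9, -0.5, -1.5]
grip_width: 85.1
grasp_force: 0.0
[462.5 344.  192.9] [ 3.138e+00 -3.000e-03  1.551e+00] [-0.4 -0.9 -0.8]
green [312. 351.] [492.4 167.8] [49.5 14. ]
red [157. 182.] [358.1 299.1] [410.3 143.6]
red [280. 156.] [462.5 378.3] [10.5 48.9]
tan [280. 176.] [462.4 360.7] [20.6 50.2]
tan [445. 228.] [614.7 306.9] [ 98.1 108.3]
tan [280. 223.] [461.1 317.2] [21.6 49.9]
tan [312. 340.] [493.  157.6] [ 82.5 118.8]
tan [311. 369.] [491.2 158.2] [55.  75.6]
```

Red is flat in the tray, with its tag at y=378 and panel sizes correct. Next I'll move towards the roller stand with the tool turned so the camera faces the robot side.

```bash
python3 -m handwheel '-30 5 -30 0 0 -0.17 1; -75 10 -50 0 0 -0.34 1; -125 15 -65 0 0 -0.52 1; -178 20 -67 0 0 -0.7 1; -230 25 -67 0 0 -0.88 1; -285 35 -67 0 0 -1.06 1; -335 60 -67 0 0 -1.24 1; -375 90 -67 0 0 -1.42 1; -400 125 -67 0 0 -1.6 1; -407 155 -67 0 0 -1.76 1'
python3 -m handwheel '0 0 0 0 0 0 1; 0 0 0 0 0 0 1'
python3 - <<'E'
from h import *
p,d,c=snap("wrist","pics/w12.png");print(arm.sense()['tcp_pos'],arm.sense()['orientation']);np.save("w12d.npy",d);np.save("w12c.npy",c,allow_pickle=True)
E
```

```text
t: 20.78
tcp_pos: [609.5, -68.1, 255.8]
orientation: [3.141, -0.002, -2.968]
contact_force: [0.1, 0.4, -0.2]
grip_width: 85.7
grasp_force: 0.0
t: 21.02
tcp_pos: [608.2, -66.1, 256.3]
orientation: [3.141, -0.002, -2.974]
contact_force: [-1.0, 0.4, -1.1]
grip_width: 85.2
grasp_force: 0.0
[608.21216768 -65.95513242 256.81238425] [ 3.14122023e+00 -1.05024612e-03 -2.97392940e+00]
```

View pics/w12.png

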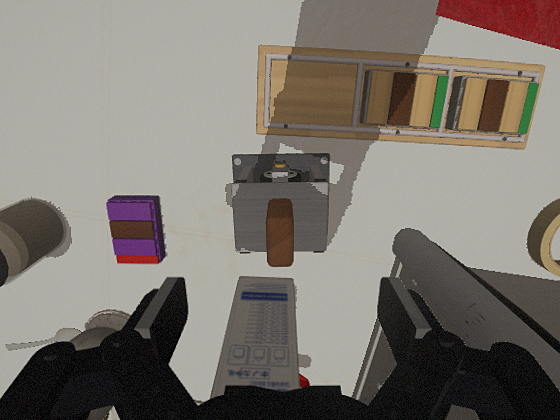

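The roller stand is at (281,205) with the brown handle at (281,232). The purple look-alike is at (135,230), the milk box at (262,325) and the espresso machine at lower right. I'll use depth to isolate the handle top and the plate.

Run:
```python
from h import *
d=np.load("w12d.npy");c=np.load("w12c.npy",allow_pickle=True).item()
yy,xx=np.mgrid[0:420,0:560];o,r=ray("wrist",np.c_[xx.ravel(),yy.ravel()],c)
P=(o+r*d.ravel()[:,None]).reshape(420,560,3)
sub=np.zeros((420,560),bool);sub[140:275,220:345]=1
for nm,z0,z in (("handle",133,139),("plate",74,81),("table",-5,0)):
    m=sub&(abs(P[:,:,2]-z)<4)&(d>0);
    if nm=="table": continue
    print(nm,m.sum(),np.median(P[m][:,2]),rect("wrist",m,z,c))
box=(xx>225)&(xx<300)&(yy>278)&(yy<385)&(d>0);print("box z,x min",np.percentile(P[box],[2,50,98],axis=0).round())
mc=(xx>370)&(yy>230)&(yy<275)&(d>0)&(P[:,:,2]>60);print("machine",np.percentile(P[mc],[2,50,98],axis=0).round())
```

```text
handle 1322 138.9516584339972 (((632.9475708007812, -64.12208557128906), (42.97917175292969, 21.162567138671875), 10.160513877868652), array([279.65714286, 241.1       ]))
plate 5125 81.41057096711666 (((634.0093994140625, -63.793365478515625), (70.26194763183594, 89.60848999023438), 10.362985610961914), array([279.94230769, 214.86057692]))
box z,x min [[ 740. -107.   -0.]
 [ 744.  -63.  108.]
 [ 803.  -16.  171.]]
machine [[638.  73.  62.]
 [644.  79.  98.]
 [668. 113. 136.]]
```

```bash
python3 -m handwheel '-25 -2 20 0 0 -0.012 0.4; -25 -2 70 0 0 -0.012 0.4; -25 -2 115 0 0 -0.012 0.4; -25 -2 135 0 0 -0.012 0.4; -25 -2 145 0 0 -0.012 0.4; -25 -2 145 0 0 -0.012 0.4; -25 -2 145 0 0 -0.012 -1; -25 -2 145 0 0 -0.012 -1; -25 -2 145 0 0 -0.012 -1; -25 -2 145 0 0 -0.012 -1' 80
python3 -m handwheel '0 0 0 0 0 0 -1; 0 0 0 0 0 0 -1'
```

```text
t: 22.32
tcp_pos: [634.3, -64.2, 113.4]
orientation: [-3.141, 0.002, -2.96]
contact_force: [-0.8, -0.2, 6.4]
grip_width: 20.8
grasp_force: 78.9
t: 22.58
tcp_pos: [634.3, -64.1, 113.5]
orientation: [-3.141, 0.002, -2.96]
contact_force: [-1.2, 0.2, 5.6]
grip_width: 21.2
grasp_force: 78.9
```

```bash
python3 -m handwheel '0 0 -15 0 0 0 -1; 0 0 -50 0 0 0 -1; 0 0 -90 0 0 0 -1; 0 0 -105 0 0 0 -1; 0 0 -105 0 0 0 -1; 0 0 -105 0 0 0 -1'
python3 - <<'E'
from h import *
p,d,c=snap("wrist","pics/w13.png");s=arm.sense();print(s['tcp_pos'],s['orientation'],s['contact_force'])
yy,xx=np.mgrid[0:420,0:560];o,r=ray("wrist",np.c_[xx.ravel(),yy.ravel()],c)
P=(o+r*d.ravel()[:,None]).reshape(420,560,3)
m=(d>0)&(yy>100)&(yy<330)&(xx>180)&(xx<400)&(abs(P[:,:,2]-186)<7)
print(m.sum(),np.median(P[m][:,2]),rect("wrist",m,186,c)); Q=P[m];print("plane",np.linalg.lstsq(np.c_[Q[:,:2]-Q[:,:2].mean(0),np.ones(len(Q))],Q[:,2],rcond=None)[0])
E
```

```text
t: 23.32
tcp_pos: [633.4, -64.0, 215.4]
orientation: [3.141, -0.003, -2.96]
contact_force: [-0.3, 0.3, -2.7]
grip_width: 21.0
grasp_force: 78.4
[633.37107991 -64.0391797  215.40255149] [ 3.14064106e+00 -2.66838128e-03 -2.96041669e+00] [ 0.18743396  0.42515735 -2.83879057]
12492 183.44214762948778 (((631.200439453125, -64.35577392578125), (67.91546630859375, 87.81456756591797), 10.31489372253418), array([282.41017964, 248.86077844]))
plane [-1.23723427e-03  1.42873307e-03  1.83472861e+02]
```

View pics/w13.png

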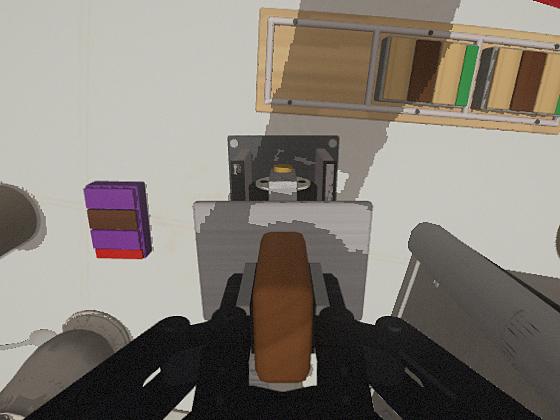

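Roller held level, with its plate parallel to the table at z≈183 and the origin 38 mm below the TCP. Moving above B's tag in nest2.

```bash
python3 -m handwheel '20 25 0 0 0 0.01 -1; 40 70 0 0 0 0.02 -1; 58 120 0 0 0 0.04 -1; 75 170 0 0 0 0.06 -1; 88 220 0 0 0 0.067 -1; 95 245 0 0 0 0.067 -1; 97 253.5 0 0 0 0.067 -1; 97 253.5 0 0 0 0.067 -1; 97 253.5 0 0 0 0.067 -1'
python3 - <<'E'
from h import *
p,d,c=snap("wrist","pics/w14.png");s=arm.sense();print(s['tcp_pos'],s['orientation'],s['contact_force'])
yy,xx=np.mgrid[0:420,0:560];o,r=ray("wrist",np.c_[xx.ravel(),yy.ravel()],c)
P=(o+r*d.ravel()[:,None]).reshape(420,560,3)
m=(d>0)&(yy>100)&(yy<380)&(xx>150)&(xx<420)&(abs(P[:,:,2]-184)<4)
print(m.sum(),np.median(P[m][:,2]),rect("wrist",m,183.5,c))
E
python3 look.py pics/w15.png 8 | grep green
```

```text
t: 24.5
tcp_pos: [493.1, 166.9, 217.0]
orientation: [-3.141, -0.0, -3.028]
contact_force: [-0.1, -0.1, -2.0]
grip_width: 21.6
grasp_force: 78.7
[493.13642451 166.91967687 217.03889469] [-3.14144478e+00 -3.44590452e-04 -3.02856429e+00] [-0.09023338 -0.6935848  -2.44098723]
12338 184.99387406052952 (((493.20831298828125, 166.89016723632812), (69.73561096191406, 90.13605499267578), 6.469460487365723), array([282.30700447, 248.47988077]))
green [186. 187.] [503.5  75.6] [49.4 11.4]
```

```bash
python3 -m handwheel '0 0 40 0 0 0 -1; 0 0 70 0 0 0 -1; 0 0 76 0 0 0 -1; 0 0 76 0 0 0 -1; 0 0 76 0 0 0 -1'
python3 -m handwheel '0 0 3 0 0 0 -1; 0 0 6 0 0 0 -1;0 0 6 0 0 0 -1; 0 0 6 0 0 0 -1'
python3 -m handwheel '0 0 2 0 0 0 -1; 0 0 4 0 0 0 -1;0 0 4 0 0 0 -1; 0 0 4 0 0 0 -1'
```

```text
t: 25.22
tcp_pos: [493.4, 167.8, 142.5]
orientation: [3.141, 0.002, -3.028]
contact_force: [0.2, 0.5, -1.5]
grip_width: 21.4
grasp_force: 78.9
t: 25.72
tcp_pos: [493.1, 167.9, 135.7]
orientation: [3.141, 0.001, -3.027]
contact_force: [1.6, 1.8, 4.0]
grip_width: 21.3
grasp_force: 79.3
t: 26.22
tcp_pos: [493.1, 167.8, 131.5]
orientation: [3.141, 0.001, -3.027]
contact_force: [2.7, 0.9, 4.9]
grip_width: 21.1
grasp_force: 79.6
```

Contact is about 7 N at roughly 7 mm of spring. Rolling towards -y at 80 mm/s.

```bash
python3 -m handwheel '0 -6 0 0 0 0 -1; 0 -16 0 0 0 0 -1; 0 -26 0 0 0 0 -1; 0 -36 0 0 0 0 -1; 0 -46 0 0 0 0 -1; 0 -56 0 0 0 0 -1; 0 -66 0 0 0 0 -1; 0 -74 0 0 0 0 -1;0 -80 0 0 0 0 -1;0 -80 0 0 0 0 -1'
python3 -m handwheel '0 -6 0 0 0 0 -1; 0 -16 0 0 0 0 -1; 0 -26 0 0 0 0 -1; 0 -36 0 0 0 0 -1; 0 -46 0 0 0 0 -1; 0 -56 0 0 0 0 -1; 0 -66 0 0 0 0 -1; 0 -75 0 0 0 0 -1;0 -81 0 0 0 0 -1;0 -81 0 0 0 0 -1'
```

```text
t: 27.48
tcp_pos: [501.9, 88.3, 131.3]
orientation: [3.141, 0.0, -3.028]
contact_force: [1.7, 1.8, 5.4]
grip_width: 21.7
grasp_force: 79.6
t: 28.72
tcp_pos: [511.1, 7.2, 131.3]
orientation: [-3.141, -0.0, -3.028]
contact_force: [1.6, 0.4, 5.4]
grip_width: 21.0
grasp_force: 79.8
```

```bash
python3 -m handwheel '0 6 0 0 0 0 -1; 0 16 0 0 0 0 -1; 0 26 0 0 0 0 -1; 0 36 0 0 0 0 -1; 0 46 0 0 0 0 -1; 0 56 0 0 0 0 -1; 0 66 0 0 0 0 -1; 0 75 0 0 0 0 -1;0 81 0 0 0 0 -1;0 81 0 0 0 0 -1'
python3 -m handwheel '0 6 0 0 0 0 -1; 0 16 0 0 0 0 -1; 0 26 0 0 0 0 -1; 0 36 0 0 0 0 -1; 0 46 0 0 0 0 -1; 0 56 0 0 0 0 -1; 0 66 0 0 0 0 -1; 0 74 0 0 0 0 -1;0 80 0 0 0 0 -1;0 80 0 0 0 0 -1'
python3 -m handwheel '0 0 -6 0 0 0 -1; 0 0 -14 0 0 0 -1; 0 0 -50 0 0 0 -1; 0 0 -86 0 0 0 -1; 0 0 -86 0 0 0 -1;0 0 -86 0 0 0 -1'
python3 look.py pics/w16.png 8
```

```text
t: 29.98
tcp_pos: [501.7, 88.5, 131.2]
orientation: [3.142, -0.0, -3.027]
contact_force: [1.9, 2.8, 4.6]
grip_width: 21.3
grasp_force: 79.6
t: 31.22
tcp_pos: [492.6, 168.1, 131.3]
orientation: [-3.142, -0.0, -3.027]
contact_force: [1.0, 0.4, 6.1]
grip_width: 21.2
grasp_force: 79.8
t: 31.98
tcp_pos: [492.2, 167.6, 216.3]
orientation: [-3.141, -0.002, -3.027]
contact_force: [1.0, 0.4, -2.7]
grip_width: 21.2
grasp_force: 79.0
[492.1 167.6 215.9] [-3.141e+00 -3.000e-03 -3.027e+00] [-0.3  0.1 -2. ]
green [185. 189.] [503.7  75.7] [48.4 11.4]
red [369.  54.] [373.6 236.7] [104.9 343.1]
red [501. 183.] [462.5 376. ] [10.9 49.2]
tan [169. 145.] [475.6  50.3] [ 38.6 278.7]
tan [463. 177.] [461.4 335.7] [65.5 49.9]
tan [171. 164.] [493.  51.] [44.8 81.4]
tan [261. 162.] [473.5 136.4] [25.2 80.6]
tan [101. 186.] [506.9  -2.9] [ 57.6 145.5]
tan [219. 182.] [491.7 107.8] [34.6 21.9]
tan [111. 221.] [541.2   2.3] [  7.4 167.4]
tan [282. 310.] [629.7 183.2] [191.2  63.5]
tan [403. 290.] [589.7 307.4] [103.7  46.9]
```

```bash
python3 -m handwheel '-10 -30 0 0 0 -0.01 -1; -25 -85 0 0 0 -0.02 -1; -45 -140 0 0 0 -0.04 -1; -75 -190 0 0 0 -0.06 -1; -98 -225 0 0 0 -0.067 -1; -111 -242 0 0 0 -0.067 -1; -114 -246 0 0 0 -0.067 -1; -114 -246 0 0 0 -0.067 -1; -114 -246 0 0 0 -0.067 -1'
python3 - <<'E'
from h import *
p,d,c=snap("wrist","pics/w17.png");s=arm.sense();print(s['tcp_pos'],s['orientation'],s['contact_force'])
yy,xx=np.mgrid[0:420,0:560];o,r=ray("wrist",np.c_[xx.ravel(),yy.ravel()],c)
P=(o+r*d.ravel()[:,None]).reshape(420,560,3)
w=np.array([-.114,.9935]);rel=P[:,:,:2]-[507.0,42.6];S=rel@w;X=rel@[.9935,.114]
for nm,s0 in (("A",0),("B",93.6)):
  for q in (-28,-6,16,33.5):
    m=(d>0)&(abs(S-s0-q)<5)&(abs(X)<18)&(P[:,:,2]>15)&(P[:,:,2]<60); print(nm,q,m.sum(),np.median(P[m][:,2]) if m.any() else None)
m=(d>0)&(abs(S+94)<25)&(abs(X)<18)&(P[:,:,2]<20);print("floor",np.median(P[m][:,2]) if m.any() else None)
m=(d>0)&(yy>100)&(yy<330)&(xx>180)&(xx<400)&(abs(P[:,:,2]-184)<4);print("plate",np.median(P[m][:,2]),rect("wrist",m,184,c))
E
```

```text
t: 33.15
tcp_pos: [633.6, -62.8, 217.2]
orientation: [3.141, -0.0, -2.96]
contact_force: [0.3, 0.3, -2.9]
grip_width: 21.1
grasp_force: 79.0
[633.70669695 -62.83334816 217.38960271] [ 3.14149623e+00 -7.20602877e-05 -2.95946486e+00] [ 0.63997585 -0.69801347 -2.84070581]
A -28 515 32.564320337525544
A -6 502 32.544205198338574
A 16 497 32.57672155173066
A 33.5 455 32.59909254147868
B -28 463 32.57741815931411
B -6 463 32.59416125219303
B 16 442 32.611228919229944
B 33.5 62 32.07774596536717
floor 8.535077878471554
plate 185.2027262185362 (((633.5640258789062, -62.7758674621582), (69.64034271240234, 89.9708251953125), 10.39578628540039), array([282.40327381, 248.58333333]))
```

All panels are flush with the tags at z≈32.6 (home). Hanging the roller back.

```bash
python3 -m handwheel '0 -1 10 0 0 0 -1; 0 -1 40 0 0 0 -1; 0 -1 70 0 0 0 -1; 0 -1 90 0 0 0 -1; 0 -1 99 0 0 0 -1; 0 -1 102 0 0 0 -1; 0 -1 104 0 0 0 -1; 0 -1 104 0 0 0 -1; 0 -1 104 0 0 0 -1'
python3 -m handwheel '0 0 0 0 0 0 -0.3; 0 0 0 0 0 0 0.1; 0 0 0 0 0 0 0.3; 0 0 -20 0 0 0 0.4; 0 0 -60 0 0 0 0.4; 0 0 -110 0 0 0 0.4; 25 0 -145 0 0 0 0.4; 25 0 -145 0 0 0 0.4; 25 0 -145 0 0 0 0.4'
python3 - <<'E'
from h import *
p,d,c=snap("wrist","pics/w18.png");s=arm.sense();print(s['tcp_pos'],s['contact_force'])
yy,xx=np.mgrid[0:420,0:560];o,r=ray("wrist",np.c_[xx.ravel(),yy.ravel()],c)
P=(o+r*d.ravel()[:,None]).reshape(420,560,3)
sub=np.zeros((420,560),bool);sub[140:290,220:345]=1
for z in (139,81):
    m=sub&(abs(P[:,:,2]-z)<4)&(d>0);print(m.sum(),np.median(P[m][:,2]),rect("wrist",m,z,c))
snap("top","pics/top1.png")
t=cv2.imread("pics/top1.png");cv2.imwrite("pics/crop1.png",cv2.resize(t[140:290,100:430],None,fx=2.4,fy=2.4,interpolation=cv2.INTER_CUBIC))
E
```

```text
t: 34.33
tcp_pos: [634.4, -64.6, 113.8]
orientation: [-3.141, 0.001, -2.96]
contact_force: [-0.6, -0.0, -2.4]
grip_width: 20.9
grasp_force: 79.0
t: 35.45
tcp_pos: [609.6, -69.1, 258.6]
orientation: [-3.142, 0.0, -2.96]
contact_force: [0.4, -0.2, -0.3]
grip_width: 59.9
grasp_force: 0.0
[609.61372407 -69.02565238 257.83738438] [-0.56059119 -0.03189197  0.63161924]
1302 138.9548756131643 (((633.4129028320312, -64.65924072265625), (43.255287170410156, 21.385746002197266), 9.612276077270508), array([282.43571429, 238.72142857]))
5124 81.41292670767217 (((634.209716796875, -64.56993103027344), (69.94216918945312, 89.62891387939453), 10.357397079467773), array([282.42130751, 212.79661017]))
```

View pics/crop1.png

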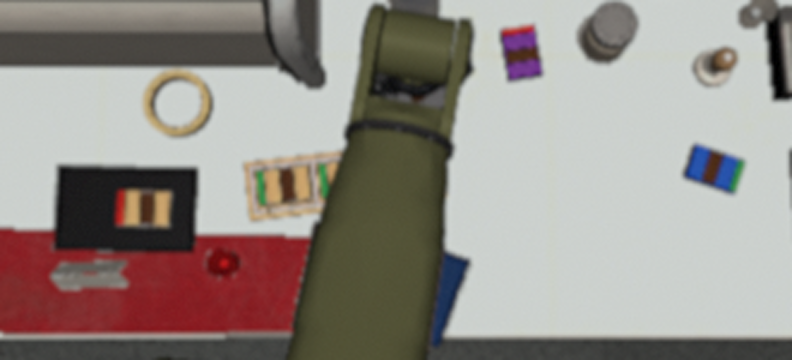

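View pics/w18.png

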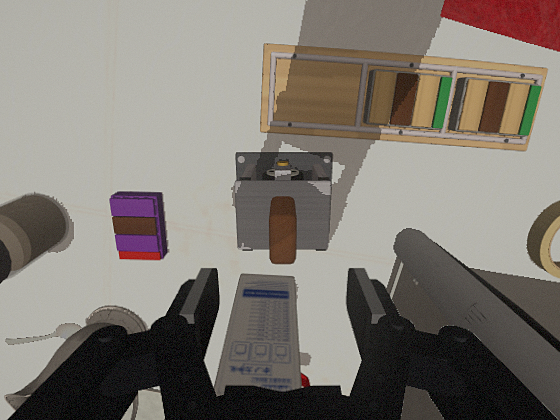

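The roller is parked at its original pose (plate top z=81.4, handle at (284,230)). The red sign is in the tray, both greens are in the bed, and the tape, jigger and look-alikes haven't been touched. Handing in.

```bash
python3 -c "
from rig import arm
print(arm.job_done())"
```

```text
the job is handed in; nothing more can be done
None
```

The job is handed in at about 36 s of the 210 s allowed: both green signs lie flat in nest1 and nest2 with every panel pressed home, the one red sign is in the reject tray, and the roller hangs back on its stand.

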